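Fit the upper stone of the tea mill and hold it home

TASK

Turn the dial of the aluminium tea mill so that its pointer stands at the long mark, the fitting position. Then take the upper grinding stone, the disc with a bar grip, from its wooden ring stand, turn it until its cross-shaped stem meshes with the cross-shaped mouth of the lower stone, slide it fully home against the spring pin, and finish while still holding it there, gripped and pressed flat on the lower stone. Leave the dial at the long mark and do not disturb the caddy, bowl, whisk or scoop.

Things in the scene. Friction and masses are not known exactly. Their poses are not given: they have to be found in the camera images.
- mill: fixed aluminium plinth of the tea mill, 130 (x) by 250 (y) by 44 mm high, turned by up to 0.35 rad; origin: centre of its underside. On its top: dial (axis at (0, +75) mm) and lower stone (about (0, -60) mm). Scale round the dial: ten short 6 mm ticks 0.3 rad apart, and one long 26 mm mark in this frame's -x direction from the dial's axis.
- dial (a joint): dial angle, rad, 0 to 3.0 between stops, growing clockwise seen from above; 1.8 when the pointer stands at the long mark. Starts between 0.3 and 1.2. Light friction (0.05 N m), no spring, stays where left.
- dial_grip (a point): on the dial's vertical axis, 74 mm above the work surface; turns with the dial, x along the bar towards the pointer end (light line on top, light nib at the foot), z up. Dial: dark steel disc, 48 mm diameter, top 52 mm above the surface, with an upright bar on it 44 mm long (x), 12 mm thick (y), top 84 mm above the surface.
- mouth (a point): centre of the cross mouth in the flat top of the fixed lower stone (76 mm diameter, 34 mm thick), 78 mm above the work surface; z up, x and y along the slots. Two crossing slots, each 37 mm long, 11 mm wide, vertical walls, 34 mm deep. The cross is turned at random on the mill; a quarter turn is the same.
- pin (a joint): travel (m) of the sprung upright ejector pin, 8 mm diameter, at the centre of the cross mouth: 0 at rest, tip 13 mm below the lower stone's face; grows as pressed down, stop at 0.014. Spring 5 N at 0, 9.4 N at 0.011, where the upper stone is home. The stone's weight alone does not press it.
- stone: loose upper grinding stone, 0.25 kg: disc 70 mm diameter, 14 mm thick, wooden bar grip on top, steel cross stem below. Origin: centre of the disc's flat underside, z up; starts stem down in the stand, underside 40 mm above the surface. Bar: 44 mm along x, 14 mm thick along y, z = 14 to 50 mm. Home: underside flat on the lower stone's top face.
- stem_tip (a point): lower end of the upper stone's stem, on its axis, 24 mm below the disc's underside; axes as stone. The stem is a cross with arms along x and y: each bar 32 mm tip to tip, 7 mm thick, down to 17 mm below the underside, then tapering to an edge at 20.5 mm; a round pilot, 8 mm diameter, ends at 24 mm. In the mouth an arm has 2 mm play each side.
- stand: fixed wooden ring stand, 60 mm diameter, 40 mm high, with a round hole of 42 mm diameter from the top; origin at the centre of its underside. Stands to the left or the right of the mill.
- caddy: loose round aluminium caddy, 73 mm diameter, 80 mm high, origin at the centre of its underside; stands on the other side of the mill from the stand. Leave alone.
- bowl: loose cream porcelain bowl, 116 mm across, 72 mm high, origin at the centre of its underside. Leave alone.
- whisk: loose bamboo whisk on its white ceramic form, 63 mm across, 128 mm high, origin at the centre of its underside. Leave alone.
- scoop: loose wooden scoop lying flat, about 165 mm long along its x, 20 mm high, origin under its middle. Leave alone.
Things that resemble listed ones, but are neither listed nor needed, are in the scene too. Leave any purple or yellow look-alike of the stone alone.

How it is judged (in metres and radians):
On the way, in this order (a step that is already met when the one before it is completed fails the run):
1. the dial's pointer stands at the long mark (value of joint dial between 1.68 and 1.92 rad), for 0.3 s.
2. the upper stone's stem has meshed and started down the mouth (z of stone in the frame of mouth below 0.014 m and horizontal distance between stone and mouth below 0.006 m), for 0.1 s.
At the end, for the whole second after the job is handed in: The dial reads 1.8 within 0.12 rad; the upper stone is meshed and home (underside within 3 mm of the lower stone's face, centred within 4 mm, tilted less than 0.08 rad), at rest, the spring pin pushed down more than 8 mm, and the fingers still hold it with more than 3 N of contact force (all of step 1 and z of stone in the frame of mouth below 0.003 m and horizontal distance between stone and mouth below 0.004 m and angle between stone's own z axis and vertical below 0.08 rad and value of joint pin above 0.008 m and contact force between the fingers and stone above 3 N and linear speed of stone below 0.02 m/s); the arm keeps its last pose, push and grip.
It fails at once if the caddy, bowl, whisk or scoop was moved more than 30 mm (distance of any of caddy, bowl, whisk, scoop from where it was at the start of the episode above 0.03 m).
It also fails if it takes over 58 s, if anything falls off the work surface, if the arm or the gripper's body presses on something with over 40 N, if the wrist force passes 120 N, or if a joint passes its speed limit or range.

ROBOT

A 6-joint arm with a two-finger parallel gripper is mounted at the origin on the work surface. World frame = base frame: x ahead of the robot, y to its left, z up, the work surface at z = 0. Lengths are in m, angles in degrees, forces in N, time in s.
With the tool pointing down it reaches from about 0.3 to 0.75 m from the base axis. Payload 8.5 kg.
Tool frame: the origin (TCP) lies between the finger pads; the fingertips stand ahead of it and the grasp point (between the pads) lies 8 mm behind it (env.tcp_to_tips is the z of the fingertips in the tool frame, in m); z points along the fingers, x is the direction in which the jaws open and shut, and the axes are right-handed (so a half turn about z gives the same grasp; the last joint's range is limited). The gripper opens to 85 mm and grips with 20 to 120 N. Pads are 22 mm wide; open, the fingers measure 114 mm over their backs; the gripper's body (76 mm by 85 mm) begins 54 mm behind the grasp point. The pads swing forward as they close: fully open they stand 13 mm farther back than shut.
Start: joints at [-84.185, 21.807, 74.336, -0, 83.858, -12.336], TCP at [0.171, -0.523, 0.242] pointing down, gripper open.
Joint ranges: [-178.18, 178.18], [-50.72, 133.34], [12.68, 142.11], [-81.47, 261.47], [9.98, 163.14], [-165.26, 165.26]. Speed limits (degrees/s): [136.94, 136.94, 180, 180, 180, 180].

INTERFACE

Orientations are given as a 3x3 rotation matrix whose columns are the frame's x, y, z axes.
In Python, from rig import observe, viewer, env gives the robot as it stands.
- The arm moves only by the tool jog_arm, never from a script. Its arguments are lists of equal length, an entry for each row: "dr": the turn, a rotation vector about the tool's x, y, z in rad, a list of three; "slide": the shift along the tool's x, y, z in m, a list of three; "gripper": the opening, from -1 (shut) to 1 (fully open), so that 0 is half open. In form: {"dr": [[rx, ry, rz], ...], "slide": [[dx, dy, dz], ...], "gripper": [gripper, ...]}. A call has exactly 10 rows; each row shifts and turns the commanded pose from where the row before left it, along the tool's axes as they then stand; what a row does not reach is not made up. A row lasts 1/10 s, in which the tool goes at most 50 mm and 8.59 degrees, less where a joint would pass 70% of its speed; a pose out of reach is approached as far as the arm can. A call is refused whole if a number of a shift passes 0.05 or a number of a turn 0.15, either way. A call with a gripper value outside its range is refused whole. The fingers move at their own pace and stop on an object; "force" is the grip in N (left out, the last holds). Time passes only in rows, so rows that do not move let the fingers close, or fill a call up. It gives the time, the measured TCP pose, the force and the opening at its end, in the units of the state.
- observe(): the state, without advancing time (a new reading comes with each control period).
- viewer.get_image(name): name is "scene" or "top" or "wrist"; returns a dict with "pixels" (420x560x3 uint8, blue, green, red), "camera_matrix" (3x3 intrinsics, pixels), "dist_coeffs" ([k1, k2, p1, p2, k3] as OpenCV has them; the pictures are not rectified), "R" (3x3) and "t" (3): a world point X has camera coordinates R X + t. Camera axes: x right, y down, z forward; pixel columns grow to the right and rows downward; lengths in m; the calibration is good to about 2 mm. A picture is of the moment at which its call begins. There is no depth.
- env.close_job(): hands the job in, once; it reports no verdict.
The state is a dict: "time_s": time; "q": joint angles; "qvel": joint speeds; "joint_efforts": joint torques, N m; "position": TCP position; "tool_rot": TCP orientation; "ft_force": force on the tool from outside, world axes, zero at the start; "wrist_torque": the same for the moment, N m; "grip_width": finger opening in m.
Only numpy, scipy, OpenCV 4.12 (cv2) and the standard library are available. Lean on these libraries where they do the work, as an engineer would, in place of code of your own. Each camera call takes 0.05 s, during which the arm holds its last target.

## Working session

There is one attempt and no reset: what is moved stays moved. The work goes in short steps, Python scripts to look and compute and a tool call to move; the robot and the scene stay as the last step left them, time stands still between calls to the robot, and variables do not carry over. Pictures are saved under pics/ and viewed, and the job is handed in when it is done.

Besides the shell and the picture viewer there is one more tool, called after "Request:" as name(argument=value, ...) on one line, values as JSON. jog_arm: Moves the arm, as the interface text tells. Its arguments: {"type":"object","properties":{"dr":{"type":"array","items":{"type":"array","items":{"type":"number"}}},"slide":{"type":"array","items":{"type":"array","items":{"type":"number"}}},"gripper":{"type":"array","items":{"type":"number"}},"force":{"type":"number"}},"required":["dr","slide","gripper"]}

```bash
ls; mkdir -p pics; python3 - <<'E'
from rig import observe, viewer, env
import cv2
s=observe(); print(s, env.tcp_to_tips)
for n in ("scene","top","wrist"):
    d=viewer.get_image(n); cv2.imwrite(f"pics/{n}0.png",d["pixels"]); print(n,d["camera_matrix"],d["dist_coeffs"],d["R"],d["t"])
E
```

```text
pics
{'time_s': 0.0, 'q': array([-8.41847052e+01,  2.18411704e+01,  7.43864920e+01, -3.64910643e-04,
        8.38600773e+01, -1.23351054e+01]), 'qvel': array([-0.06618674,  0.01173718, -0.03208258,  0.0243809 , -0.01825985,
       -0.019374  ]), 'joint_efforts': array([-1.79956995e-03, -4.48461378e+01, -2.31281108e+01, -3.22129281e-04,
        4.83673837e-03,  1.24954417e-05]), 'position': array([ 0.17130349, -0.52233021,  0.24169986]), 'tool_rot': array([[ 3.11512960e-01, -9.50241890e-01, -1.61458691e-04],
       [-9.50240724e-01, -3.11512836e-01,  1.52282441e-03],
       [-1.49734800e-03, -3.20954915e-04, -9.99998827e-01]]), 'ft_force': array([-0.18650043, -0.08995777, -0.22935838]), 'wrist_torque': array([-0.02007922, -0.00577766, -0.00246009]), 'grip_width': 0.08532643530600678} 0.011
scene [[440.32878445   0.         291.59084057]
 [  0.         440.32878445 215.16197598]
 [  0.           0.           1.        ]] [0.01512826 0.         0.         0.         0.        ] [[ 0.78678218  0.61671823 -0.02514808]
 [ 0.32086049 -0.44346591 -0.83689099]
 [-0.52727825  0.65038189 -0.54679159]] [-0.40732478 -0.15110695  1.34135792]
top [[435.43316364   0.         271.04272776]
 [  0.         435.43316364 205.02886183]
 [  0.           0.           1.        ]] [-0.10836989  0.          0.          0.          0.        ] [[ 0.08922231 -0.99600486 -0.00370218]
 [-0.97569842 -0.08665519 -0.20125476]
 [ 0.2001299   0.02156863 -0.97953194]] [-0.09748833  0.58556703  0.94010781]
wrist [[301.72099608   0.         281.09042676]
 [  0.         301.72099608 210.88179619]
 [  0.           0.           1.        ]] [-0.02173427  0.          0.          0.          0.        ] [[ 3.10851299e-01 -9.50458416e-01 -5.19638518e-04]
 [-9.15526375e-01 -2.99573403e-01  2.68453408e-01]
 [-2.55309471e-01 -8.29733478e-02 -9.63292530e-01]] [-0.54948391 -0.03544789  0.37887014]
```

View pics/scene0.png

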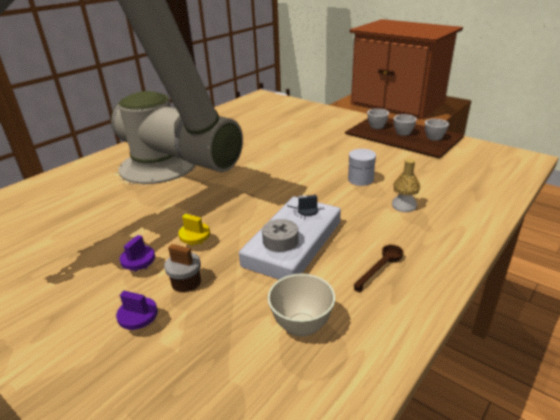

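View pics/top0.png

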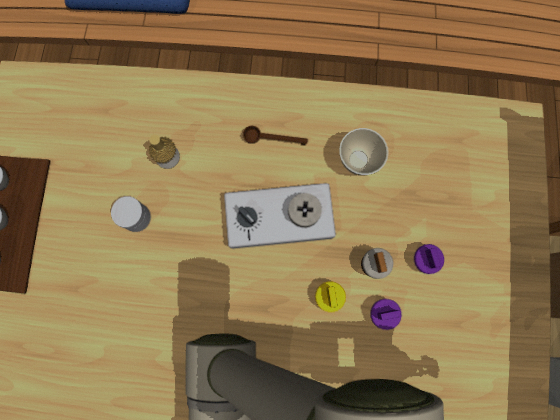

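View pics/wrist0.png

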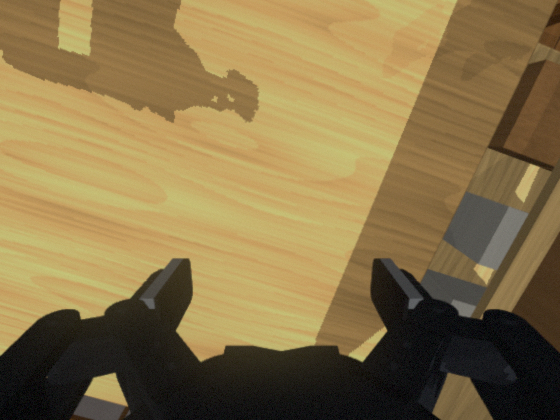

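The scene view shows a grey disc with a wooden bar at (183,265) on the dark ring stand. In the top view it is at (378,263). The look-alikes in the top view are purple at (429,259) and (386,314), and yellow at (331,297). The grey and wooden one fits the description. I'll enlarge the crops to confirm it and measure.

```bash
cat > h.py <<'E'
import numpy as np, cv2
from rig import observe, viewer, env
def ray(d,u,v):
    p=cv2.undistortPoints(np.array([[[u,v]]],float),np.array(d["camera_matrix"]),np.array(d["dist_coeffs"]))[0,0]
    R=np.array(d["R"]);t=np.array(d["t"]); C=-R.T@t; return C,R.T@np.array([p[0],p[1],1])
def onz(d,u,v,z):
    C,r=ray(d,u,v); return C+r*(z-C[2])/r[2]
def proj(d,X):
    R=np.array(d["R"]);return cv2.projectPoints(np.array(X,float).reshape(-1,1,3),cv2.Rodrigues(R)[0],np.array(d["t"]),np.array(d["camera_matrix"]),np.array(d["dist_coeffs"]))[0][:,0]
def crop(d,x0,y0,w,h,k,fn):
    im=cv2.resize(d["pixels"][y0:y0+h,x0:x0+w],None,fx=k,fy=k,interpolation=cv2.INTER_CUBIC); cv2.imwrite(fn,im)
def cm(d): print(observe()["time_s"])
E
python3 - <<'E'
from h import *
d=viewer.get_image("top")
crop(d,220,175,120,80,6,"pics/t_mill.png"); crop(d,350,235,100,90,6,"pics/t_stone.png")
for n,u,v,z in [("mouth",305.5,209,.078),("dial",247,216,.084),("stone",379,262,.09),("caddy",127,210,.08),("purp",429,259,.02)]:
    print(n,onz(d,u,v,z))
E
```

```text
mouth [ 0.58587772 -0.12346591  0.078     ]
dial [0.55729173 0.00549718 0.084     ]
stone [ 0.48010423 -0.29167875  0.09      ]
caddy [0.54725672 0.27943378 0.08      ]
purp [ 0.50329164 -0.42762953  0.02      ]
```

View pics/t_mill.png

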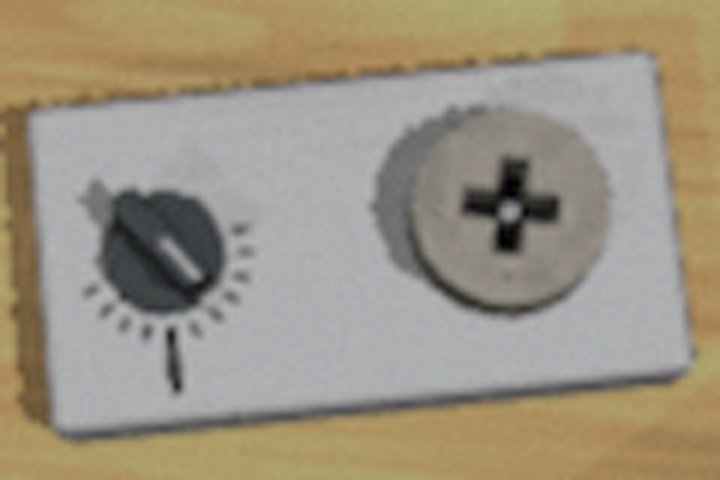

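View pics/t_stone.png

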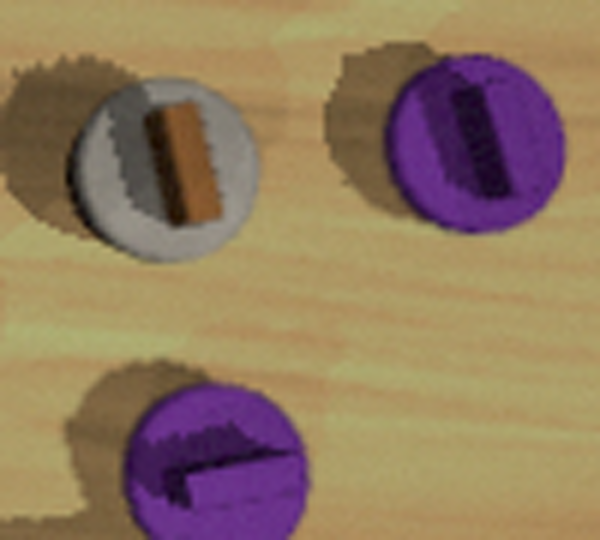

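```bash
python3 - <<'E'
from h import *
d=viewer.get_image("top")
def P(x,y,z,o=(220,175)): return onz(d,o[0]+(x+.5)/6-.5,o[1]+(y+.5)/6-.5,z)
C=[P(*c,.044) for c in [(30,110),(650,53),(690,370),(60,432)]]
for c in C: print(c)
c0=np.mean(C,0); e=(C[0]-C[1]+C[3]-C[2])/2; yaw=np.arctan2(-e[0],e[1]); print("mill",c0,np.degrees(yaw),np.linalg.norm(e))
R=lambda a:np.array([[np.cos(a),-np.sin(a)],[np.sin(a),np.cos(a)]])
print("dial axis",c0[:2]+R(yaw)@[0,.075],"mouth~",c0[:2]+R(yaw)@[0,-.06])
print("mouth",P(510,209,.078))
a=P(515,160,.078);b=P(507,250,.078);print("slot a",np.degrees(np.arctan2(*(a-b)[[1,0]])))
a=P(465,203,.078);b=P(557,208,.078);print("slot b",np.degrees(np.arctan2(*(a-b)[[1,0]])))
a=P(160,238,.084);b=P(203,282,.084);print("pointer",a,b,np.degrees(np.arctan2(*(b-a)[[1,0]])))
a=P(170,328,.044);b=P(178,390,.044);print("mark",a,b,np.degrees(np.arctan2(*(b-a)[[1,0]])))
o=(350,235)
q=[P(*c,.09,o) for c in [(162,108),(197,102),(221,213),(186,222)]]
m=np.mean(q,0); e=(q[0]+q[1]-q[2]-q[3])/2
print("bar",m,np.degrees(np.arctan2(e[1],e[0])),np.linalg.norm(e))
print("disc c",P(169,170,.054,o)) 
E
```

```text
[0.61432297 0.06654913 0.044     ]
[ 0.65876482 -0.17374693  0.044     ]
[ 0.5348898  -0.19703265  0.044     ]
[0.48981051 0.04122937 0.044     ]
mill [ 0.57444702 -0.06575027  0.044     ] 10.59554009530239 0.24342959833075628
dial axis [0.56065641 0.00797096] mouth~ [ 0.58547951 -0.12472725]
mouth [ 0.58474362 -0.12148153  0.078     ]
slot a -0.7484351903929884
slot b 91.89926594781473
pointer [0.56108598 0.0075603  0.084     ] [ 0.54602295 -0.00996961  0.084     ] -130.67166965316173
mark [0.53351448 0.0033127  0.044     ] [ 0.50993303 -0.00211532  0.044     ] -167.03733884420703
bar [ 0.48180005 -0.29713284  0.09      ] 14.897063872723816 0.0415163508807968
disc c [ 0.48114861 -0.29746275  0.054     ]
```

Confirmed: the grey disc with the brown wooden bar, at crop (185,165), sits on the stand, and the purple ones are elsewhere. The dial's light line points down-right, about 37° anticlockwise of the long mark. I'm moving above the dial.

Request:
jog_arm(dr=[[0, 0, 0], [0, 0, 0], [0, 0, 0], [0, 0, 0], [0, 0, 0], [0, 0, 0], [0, 0, 0], [0, 0, 0], [0, 0, 0], [0, 0, 0]], slide=[[-0.02, -0.028, 0], [-0.027, -0.038, 0], [-0.027, -0.038, 0], [-0.027, -0.038, 0], [-0.027, -0.038, 0], [-0.027, -0.038, 0], [-0.027, -0.038, 0], [-0.027, -0.038, 0], [-0.027, -0.038, 0], [-0.027, -0.038, 0]], gripper=[1, 1, 1, 1, 1, 1, 1, 1, 1, 1])

```text
time_s: 1.25
position: [0.4418, -0.1557, 0.2424]
tool_rot: [[0.311, -0.95, 0.0], [-0.95, -0.311, -0.0], [0.0, -0.0, -1.0]]
ft_force: [0.5, -0.8, -0.4]
grip_width: 0.0855
```

Request:
jog_arm(dr=[[0, 0, -0.05], [0, 0, -0.1], [0, 0, -0.1], [0, 0, -0.1], [0, 0, -0.1], [0, 0, -0.09], [0, 0, 0], [0, 0, 0], [0, 0, 0], [0, 0, 0]], slide=[[-0.027, -0.038, 0], [-0.027, -0.038, 0], [-0.027, -0.038, 0], [-0.015, -0.02, 0], [0, 0, 0], [0, 0, 0], [0, 0, 0], [0, 0, 0], [0, 0, 0], [0, 0, 0]], gripper=[1, 1, 1, 1, 1, 1, 1, 1, 1, 1])

```text
time_s: 2.25
position: [0.525, -0.0167, 0.2424]
tool_rot: [[0.755, -0.656, 0.0], [-0.656, -0.755, 0.0], [0.0, -0.0, -1.0]]
ft_force: [-0.1, -0.3, 0.9]
grip_width: 0.0854
```

```bash
python3 - <<'E'
from h import *
s=observe();print(s["time_s"],s["position"],s["tool_rot"],s["q"])
d=viewer.get_image("wrist"); cv2.imwrite("pics/w1.png",d["pixels"])
np.savez("w1.npz",**d)
cv2.imwrite("pics/w1b.png",cv2.resize(d["pixels"],None,fx=1.42,fy=1.42,interpolation=cv2.INTER_CUBIC))
E
```

```text
2.25 [ 0.52504275 -0.01669597  0.24235617] [[ 7.54798014e-01 -6.55957283e-01  4.18118635e-05]
 [-6.55957284e-01 -7.54798014e-01  2.05754963e-05]
 [ 1.80628649e-05 -4.29571401e-05 -9.99999999e-01]] [-1.47473577e+01  1.93220770e+01  7.82093677e+01  1.76511805e-03
  8.24665387e+01  2.62446871e+01]
```

View pics/w1.png

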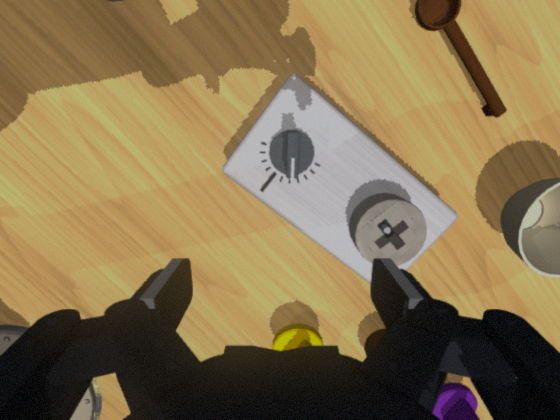

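```bash
python3 - <<'E'
from h import *
d=dict(np.load("w1.npz"))
crop(d,240,110,110,85,7,"pics/w1dial.png"); crop(d,340,175,110,85,7,"pics/w1mouth.png")
E
```

```text
(no output)
```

View pics/w1dial.png

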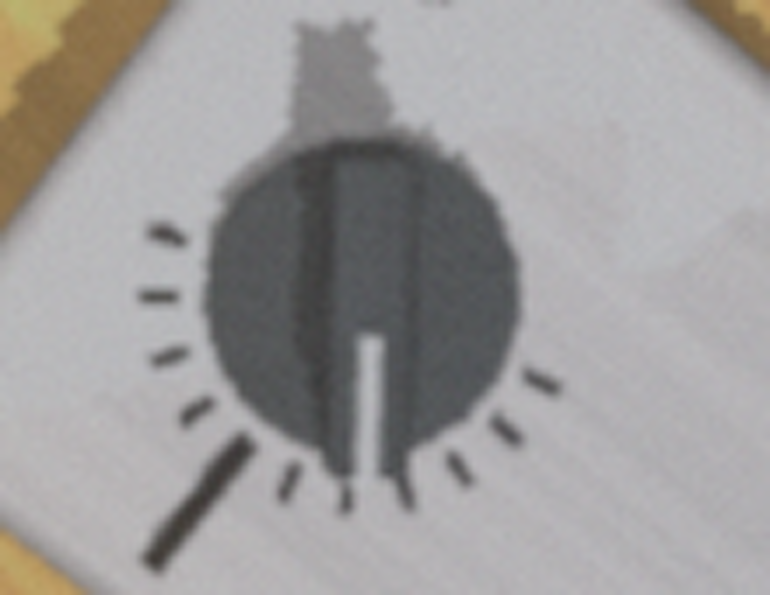

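View pics/w1mouth.png

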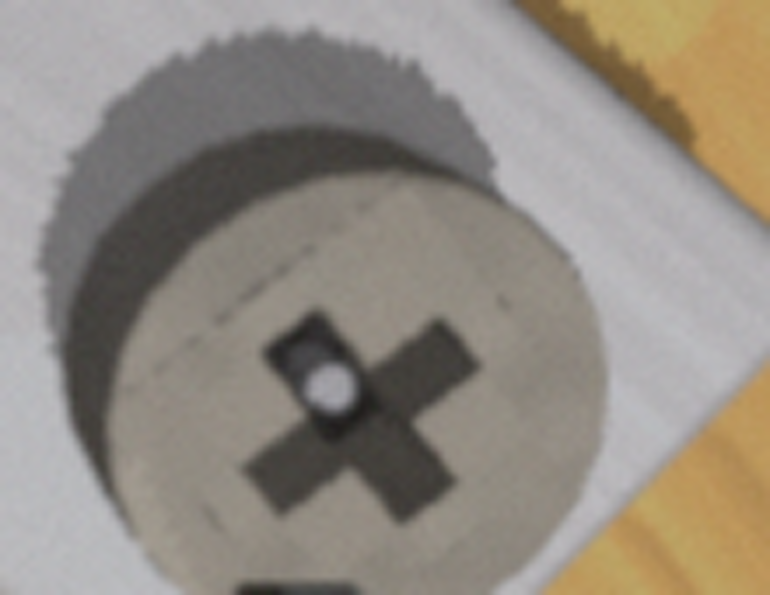

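```bash
python3 - <<'E'
from h import *
d=dict(np.load("w1.npz"))
def P(x,y,z,o): return onz(d,o[0]+(x+.5)/7-.5,o[1]+(y+.5)/7-.5,z)
ang=lambda a,b:np.degrees(np.arctan2(*(b-a)[[1,0]]))
D=(240,110);M=(340,175)
a=P(371,335,.084,D);b=P(368,478,.084,D);print("pointer",a,b,ang(a,b),"axis est (line end 22mm from axis)",b-(b-a)/np.linalg.norm(b-a)*.022)
a=P(247,440,.044,D);b=P(152,565,.044,D);print("mark",a,b,ang(a,b),np.linalg.norm(b-a), "axis est", a)
print("disc",P(363,297,.052,D))
print("bar top c", P(375,315,.084,D))
# ticks outer
for t in [(150,231),(140,296),(152,362),(185,422),(284,500),(346,513),(410,508),(467,484),(519,443),(560,387)]:
    p=P(*t,.044,D); print(p[:2], end=' ')
T=np.array([P(*t,.044,D)[:2] for t in [(150,231),(140,296),(152,362),(185,422),(284,500),(346,513),(410,508),(467,484),(519,443),(560,387)]])
A=np.c_[2*T,np.ones(len(T))];x=np.linalg.lstsq(A,(T**2).sum(1),rcond=None)[0];print("\ncircle",x[:2],np.sqrt(x[2]+x[:2]@x[:2]))
for k in T: print(np.degrees(np.arctan2(*(k-x[:2])[::-1])),end=' ')
print()
q=[P(*c,.078,M) for c in [(460,343),(264,492),(294,331),(428,501)]]
print("mouth",np.mean(q,0),ang(q[1],q[0]),ang(q[3],q[2]),np.linalg.norm(q[0]-q[1]),np.linalg.norm(q[2]-q[3]))
E
```

```text
pointer [0.55860849 0.00592954 0.084     ] [ 0.54554416 -0.00874764  0.084     ] -131.67265153718387 axis est (line end 22mm from axis) [0.56017139 0.00768539 0.084     ]
mark [0.53191895 0.002346   0.044     ] [ 0.50726798 -0.00271981  0.044     ] -168.38730005452294 0.025166105822275856 axis est [0.53191895 0.002346   0.044     ]
disc [0.56026004 0.00788103 0.052     ]
bar top c [0.56076703 0.00762218 0.084     ]
[0.54193073 0.03620681] [0.53419655 0.02992927] [0.52881674 0.02119111] [0.52646107 0.01085134] [ 0.53004263 -0.00864989] [ 0.53608722 -0.01667231] [ 0.54425887 -0.02272002] [ 0.55352811 -0.02569968] [ 0.56385667 -0.02606715] [ 0.57426092 -0.02348608] 
circle [0.56003563 0.0075479 ] 0.03400229070548502
122.28212257175184 139.10144715018555 156.39382128844318 174.3806908065473 -151.62862071371595 -134.6766897117656 -117.53018755092262 -101.07443925118861 -83.51498332194952 -65.37431928398959 
mouth [ 0.58480441 -0.12296451  0.078     ] -0.006402458218951396 89.19770675191835 0.03598785665687024 0.035397362493168445
```

The wrist crop shows the dial's light line at about -131.7° and the long mark at -168.4°, so it needs 0.642 rad clockwise. The mouth cross is sharp and lies at about -0.4° (mod 90). I'm descending on the dial bar.

Request:
jog_arm(dr=[[0, 0, 0.012], [0, 0, 0], [0, 0, 0], [0, 0, 0], [0, 0, 0], [0, 0, 0], [0, 0, 0], [0, 0, 0], [0, 0, 0], [0, 0, 0]], slide=[[0.003, -0.012, 0.01], [0.004, -0.015, 0.02], [0.0036, -0.0145, 0.03], [0, 0, 0.03], [0, 0, 0.03], [0, 0, 0.025], [0, 0, 0.02], [0, 0, 0.0085], [0, 0, 0], [0, 0, 0]], gripper=[0.3, 0.3, 0.3, 0.3, 0.3, 0.3, 0.3, 0.3, 0.3, 0.3], force=20)

```text
time_s: 3.3
position: [0.561, 0.0075, 0.0697]
tool_rot: [[0.748, -0.664, 0.001], [-0.664, -0.748, -0.0], [0.001, -0.001, -1.0]]
ft_force: [0.2, 0.0, 0.0]
grip_width: 0.0555
```

```bash
python3 - <<'E'
from h import *
s=observe();print(s["time_s"],s["position"],s["ft_force"],s["grip_width"])
d=viewer.get_image("wrist"); crop(d,130,150,300,220,2.6,"pics/w2.png")
E
```

```text
3.3 [0.56099285 0.00749507 0.06973698] [0.23872544 0.04513768 0.00975894] 0.05551361375495188
```

View pics/w2.png

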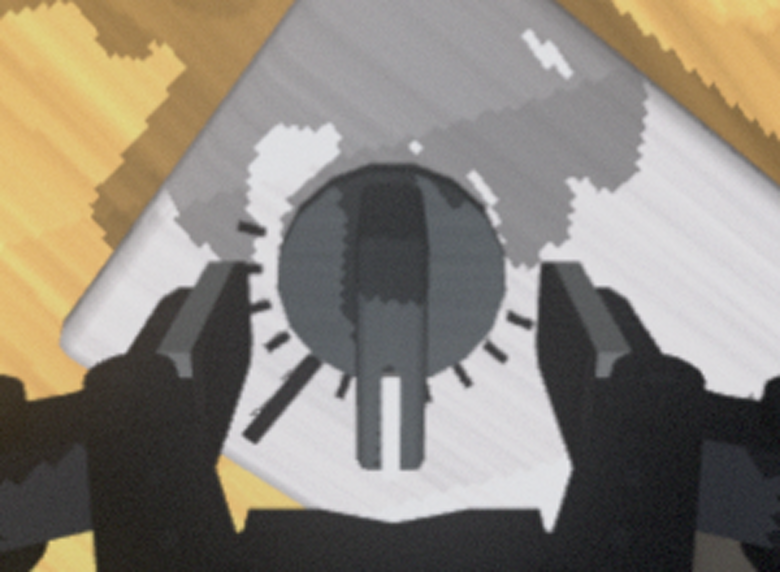

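The picture shows the dial bar at (392,400) centred between the pads at (245) and (545), and parallel to them. Closing now.

Request:
jog_arm(dr=[[0, 0, 0], [0, 0, 0], [0, 0, 0], [0, 0, 0], [0, 0, 0], [0, 0, 0], [0, 0, 0], [0, 0, 0], [0, 0, 0], [0, 0, 0]], slide=[[0, 0, 0], [0, 0, 0], [0, 0, 0], [0, 0, 0], [0, 0, 0], [0, 0, 0], [0, 0, 0], [0, 0, 0], [0, 0, 0], [0, 0, 0]], gripper=[-1, -1, -1, -1, -1, -1, -1, -1, -1, -1], force=25)

```text
time_s: 4.35
position: [0.5605, 0.0077, 0.0693]
tool_rot: [[0.748, -0.664, 0.0], [-0.664, -0.748, -0.0], [0.0, -0.0, -1.0]]
ft_force: [-1.9, 1.2, 6.4]
grip_width: 0.0117
```

Request:
jog_arm(dr=[[0, 0, 0.04], [0, 0, 0.08], [0, 0, 0.08], [0, 0, 0.08], [0, 0, 0.08], [0, 0, 0.08], [0, 0, 0.08], [0, 0, 0.08], [0, 0, 0.042], [0, 0, 0]], slide=[[0, 0, 0], [0, 0, 0], [0, 0, 0], [0, 0, 0], [0, 0, 0], [0, 0, 0], [0, 0, 0], [0, 0, 0], [0, 0, 0], [0, 0, 0]], gripper=[-1, -1, -1, -1, -1, -1, -1, -1, -1, -1])

```text
time_s: 5.35
position: [0.5604, 0.0078, 0.0693]
tool_rot: [[0.2, -0.98, 0.0], [-0.98, -0.2, 0.0], [-0.0, -0.0, -1.0]]
ft_force: [-1.7, 1.4, 6.4]
grip_width: 0.0117
```

```bash
python3 - <<'E'
from h import *
s=observe();print(s["time_s"],s["position"],s["ft_force"],s["wrist_torque"],s["grip_width"],np.degrees(np.arctan2(s["tool_rot"][1,0],s["tool_rot"][0,0])))
d=viewer.get_image("wrist"); crop(d,130,150,300,220,2.6,"pics/w3.png")
E
```

```text
5.35 [0.56043685 0.00782779 0.06928968] [-1.69784525  1.37289412  6.40420079] [0.250667   0.388494   0.02167873] 0.011682059152991376 -78.44877412461018
```

View pics/w3.png

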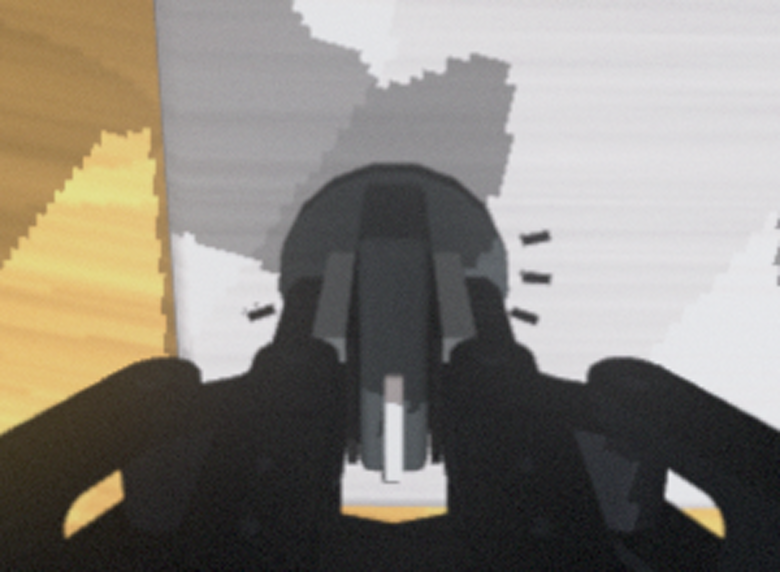

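The bar turned with the gripper, and the pointer line at (393,440) lies along the tool's axis. I'm releasing and rising.

Request:
jog_arm(dr=[[0, 0, 0], [0, 0, 0], [0, 0, 0], [0, 0, 0], [0, 0, 0], [0, 0, 0], [0, 0, 0], [0, 0, 0], [0, 0, 0], [0, 0, 0]], slide=[[0, 0, 0], [0, 0, 0], [0, 0, 0], [0, 0, 0], [0, 0, -0.01], [0, 0, -0.03], [0, 0, -0.035], [0, 0, -0.035], [0, 0, -0.03], [0, 0, -0.015]], gripper=[0.3, 0.3, 0.3, 0.3, 0.3, 0.3, 0.3, 0.3, 0.3, 0.3])

```text
time_s: 6.4
position: [0.561, 0.0075, 0.2276]
tool_rot: [[0.201, -0.979, 0.005], [-0.979, -0.201, -0.001], [0.002, -0.004, -1.0]]
ft_force: [-0.0, -0.2, -1.1]
grip_width: 0.056
```

```bash
python3 - <<'E'
from h import *
s=observe();print(s["time_s"],s["position"],s["ft_force"],s["grip_width"],np.degrees(np.arctan2(s["tool_rot"][1,0],s["tool_rot"][0,0])))
d=viewer.get_image("wrist"); np.savez("w4.npz",**d);crop(d,180,130,220,160,3.5,"pics/w4.png")
E
```

```text
6.4 [0.56098401 0.00754539 0.22755385] [-0.03052638 -0.16243265 -1.10886715] 0.05603166791390675 -78.37582709946447
```

View pics/w4.png

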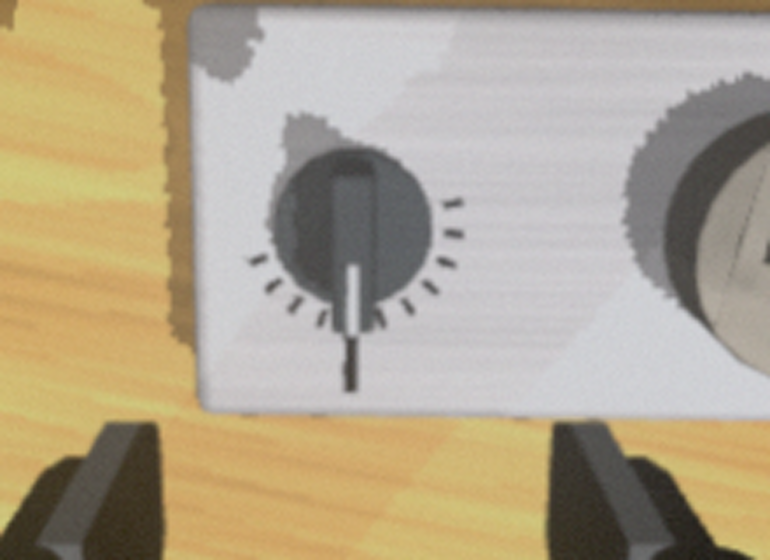

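The pointer line at (353,300) runs straight into the long mark at (350,360), so the dial is set. Next I'm moving above the stone.

Request:
jog_arm(dr=[[0, 0, 0], [0, 0, 0], [0, 0, 0], [0, 0, 0], [0, 0, 0], [0, 0, 0], [0, 0, 0], [0, 0, 0], [0, 0, 0], [0, 0, 0]], slide=[[0.02, 0.01, 0], [0.037, 0.018, 0], [0.037, 0.018, 0], [0.037, 0.018, 0], [0.037, 0.018, 0], [0.037, 0.018, 0], [0.037, 0.018, 0], [0.034, 0.017, 0], [0.0066, 0.004, 0], [0, 0, 0]], gripper=[0.3, 0.3, 0.3, 0.3, 0.3, 0.3, 0.3, 0.3, 0.3, 0.3])

```text
time_s: 7.45
position: [0.4807, -0.2979, 0.2234]
tool_rot: [[0.199, -0.98, -0.001], [-0.98, -0.199, 0.001], [-0.001, 0.0, -1.0]]
ft_force: [0.1, 0.5, -0.6]
grip_width: 0.0554
```

Request:
jog_arm(dr=[[0, 0, -0.03], [0, 0, -0.03], [0, 0, 0], [0, 0, 0], [0, 0, 0], [0, 0, 0], [0, 0, 0], [0, 0, 0], [0, 0, 0], [0, 0, 0]], slide=[[0, 0, 0], [0, 0, 0], [0, 0, 0], [0, 0, 0], [0, 0, 0], [0, 0, 0], [0, 0, 0], [0, 0, 0], [0, 0, 0], [0, 0, 0]], gripper=[0.3, 0.3, 0.3, 0.3, 0.3, 0.3, 0.3, 0.3, 0.3, 0.3])

```text
time_s: 8.45
position: [0.4812, -0.2972, 0.2238]
tool_rot: [[0.26, -0.966, -0.0], [-0.966, -0.26, 0.0], [-0.0, 0.0, -1.0]]
ft_force: [-0.3, 0.0, -0.2]
grip_width: 0.0553
```

```bash
python3 - <<'E'
from h import *
s=observe();print(s["time_s"],s["position"],s["ft_force"],s["tool_rot"],s["grip_width"],np.degrees(np.arctan2(s["tool_rot"][1,0],s["tool_rot"][0,0])))
d=viewer.get_image("wrist"); np.savez("w5.npz",**d);crop(d,220,120,130,100,6,"pics/w5.png");cv2.imwrite("pics/w5full.png",d["pixels"])
d=viewer.get_image("top");np.savez("t5.npz",**d);crop(d,210,165,140,100,5.5,"pics/t5.png")
E
```

```text
8.45 [ 0.48122551 -0.29721743  0.22381941] [-0.27665851  0.03779004 -0.24181291] [[ 2.59723960e-01 -9.65682901e-01 -1.61842211e-05]
 [-9.65682900e-01 -2.59723960e-01  2.96703955e-05]
 [-3.28556236e-05  7.92271294e-06 -9.99999999e-01]] 0.05530764423340972 -74.94631644918346
```

View pics/w5.png

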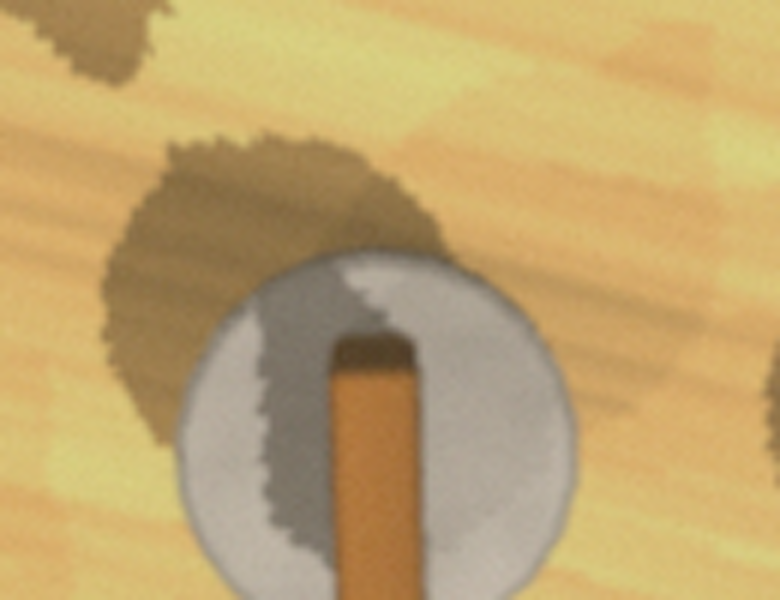

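View pics/w5full.png

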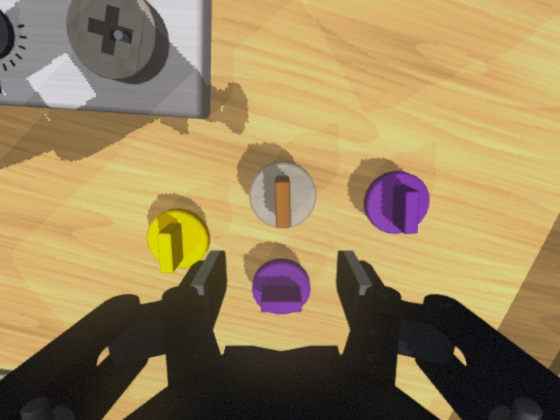

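```bash
python3 - <<'E'
from h import *
d=dict(np.load("w5.npz")); crop(d,240,150,90,85,7,"pics/w5s.png")
E
```

```text
(no output)
```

View pics/w5s.png

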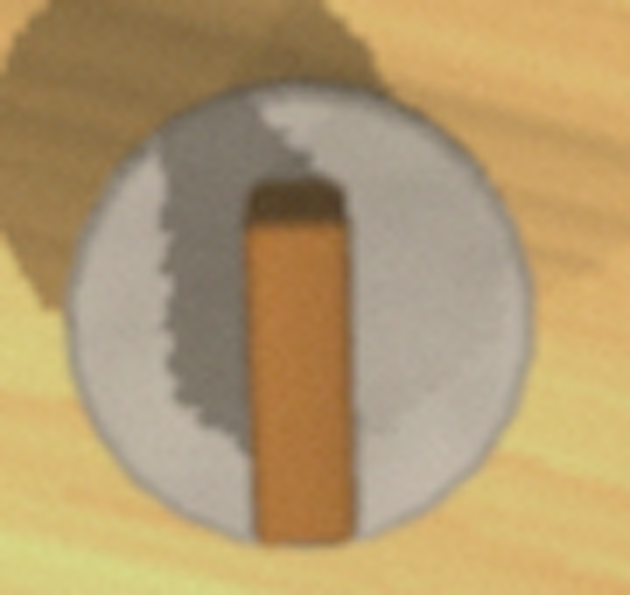

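View pics/t5.png

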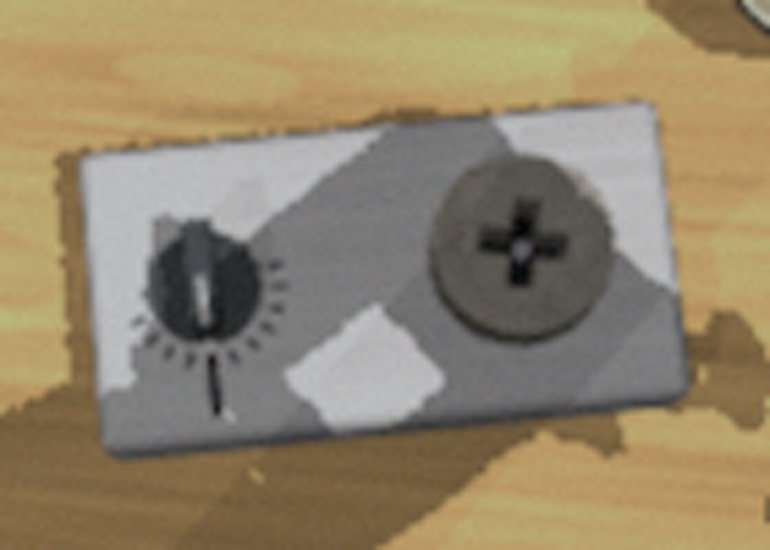

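```bash
python3 - <<'E'
from h import *
d=dict(np.load("w5.npz"))
P=lambda x,y,z: onz(d,240+(x+.5)/7-.5,150+(y+.5)/7-.5,z)
q=np.array([P(*c,.09) for c in [(246,222),(349,222),(357,543),(254,543)]])
e=(q[0]+q[1]-q[2]-q[3])/2; f=(q[0]+q[3]-q[1]-q[2])/2
print(q.mean(0),np.degrees(np.arctan2(e[1],e[0])),np.linalg.norm(e),np.linalg.norm(f))
d54=P(301,315,.054);print("disc c",d54, P(300,313,.053))
E
```

```text
[ 0.48037954 -0.29892313  0.09      ] 16.47464521504501 0.043116301199486555 0.01340360210851234
disc c [ 0.48181601 -0.29866037  0.054     ] [ 0.48185548 -0.29850334  0.053     ]
```

The crop shows the grey disc centred at (301,315) with the wooden bar's top from (246,222) to (357,543). The top view shows the dial still at the mark. I'm descending and gripping.

Request:
jog_arm(dr=[[0, 0, -0.02], [0, 0, 0], [0, 0, 0], [0, 0, 0], [0, 0, 0], [0, 0, 0], [0, 0, 0], [0, 0, 0], [0, 0, 0], [0, 0, 0]], slide=[[0.001, 0.0005, 0.01], [0, 0, 0.025], [0, 0, 0.03], [0, 0, 0.03], [0, 0, 0.03], [0, 0, 0.018], [0, 0, 0.01], [0, 0, 0.0028], [0, 0, 0], [0, 0, 0]], gripper=[0.2, 0.2, 0.2, 0.2, 0.2, 0.2, 0.2, 0.2, 0.2, 0.2])

```text
time_s: 9.55
position: [0.4814, -0.2986, 0.0689]
tool_rot: [[0.279, -0.96, 0.001], [-0.96, -0.279, -0.001], [0.001, -0.001, -1.0]]
ft_force: [-1.1, 0.1, 0.8]
grip_width: 0.0516
```

Request:
jog_arm(dr=[[0, 0, 0], [0, 0, 0], [0, 0, 0], [0, 0, 0], [0, 0, 0], [0, 0, 0], [0, 0, 0], [0, 0, 0], [0, 0, 0], [0, 0, 0]], slide=[[0, 0, 0], [0, 0, 0], [0, 0, 0], [0, 0, 0], [0, 0, 0], [0, 0, 0], [0, 0, 0], [0, 0, 0], [0, 0, 0], [0, 0, 0]], gripper=[-1, -1, -1, -1, -1, -1, -1, -1, -1, -1], force=60)

```text
time_s: 10.55
position: [0.4812, -0.2985, 0.0686]
tool_rot: [[0.279, -0.96, 0.001], [-0.96, -0.279, -0.001], [0.001, -0.0, -1.0]]
ft_force: [-0.9, 0.1, 5.8]
grip_width: 0.0134
```

```bash
python3 - <<'E'
from h import *
s=observe();print(s["time_s"],s["position"],s["ft_force"],s["grip_width"],np.degrees(np.arctan2(s["tool_rot"][1,0],s["tool_rot"][0,0])))
d=viewer.get_image("wrist"); np.savez("w6.npz",**d);crop(d,180,160,200,160,4,"pics/w6.png")
E
```

```text
10.55 [ 0.4811865  -0.29847927  0.06858459] [-0.94690862  0.09021347  5.77843544] 0.01337102024003719 -73.79591632988412
```

View pics/w6.png

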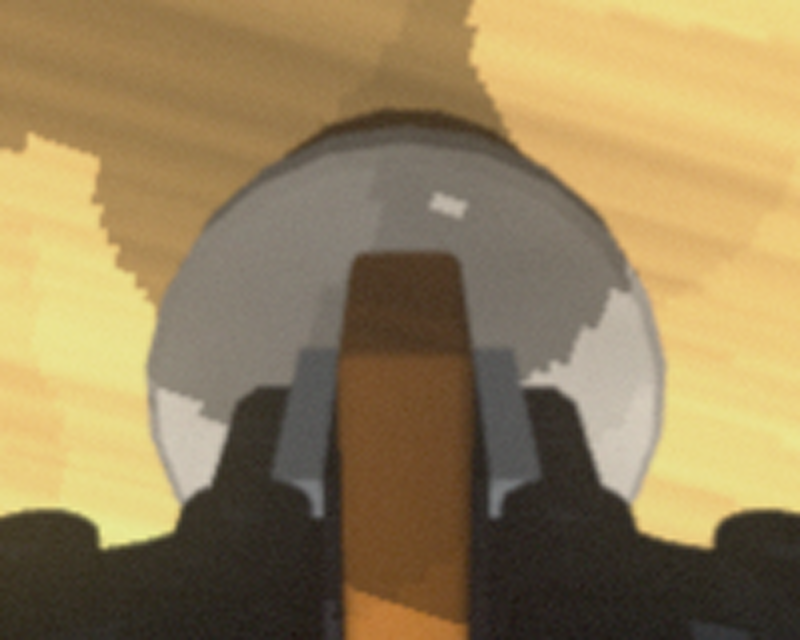

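The bar at (405,450) is held squarely between the pads. I'm lifting.

Request:
jog_arm(dr=[[0, 0, 0], [0, 0, 0], [0, 0, 0], [0, 0, 0], [0, 0, 0], [0, 0, 0], [0, 0, 0], [0, 0, 0], [0, 0, 0], [0, 0, 0]], slide=[[0, 0, -0.006], [0, 0, -0.012], [0, 0, -0.015], [0, 0, -0.015], [0, 0, -0.015], [0, 0, -0.015], [0, 0, -0.012], [0, 0, 0], [0, 0, 0], [0, 0, 0]], gripper=[-1, -1, -1, -1, -1, -1, -1, -1, -1, -1])

```text
time_s: 11.6
position: [0.4807, -0.298, 0.1572]
tool_rot: [[0.279, -0.96, -0.001], [-0.96, -0.279, 0.001], [-0.001, 0.001, -1.0]]
ft_force: [0.3, 0.5, -2.0]
grip_width: 0.0134
```

```bash
python3 - <<'E'
from h import *
d=dict(np.load("w6.npz"))
print("front edge while in stand", onz(d,180+(408+.5)/4-.5,160+(352.5)/4-.5,.09), "disc L/R", onz(d,180+152.5/4-.5,160+370/4-.5,.054),onz(d,180+664/4-.5,160+370/4-.5,.054))
s=observe();print(s["time_s"],s["position"],s["ft_force"],s["grip_width"],np.degrees(np.arctan2(s["tool_rot"][1,0],s["tool_rot"][0,0])))
d=viewer.get_image("wrist"); np.savez("w7.npz",**d);crop(d,180,160,200,160,4,"pics/w7.png")
d=viewer.get_image("scene"); np.savez("s7.npz",**d);crop(d,110,140,160,120,5,"pics/s7.png")
E
```

```text
front edge while in stand [ 0.50146676 -0.29266643  0.09      ] disc L/R [ 0.47542403 -0.26527876  0.054     ] [ 0.49412094 -0.3299577   0.054     ]
11.6 [ 0.48072379 -0.29800775  0.15723983] [ 0.31132901  0.53809583 -2.01258661] 0.013417496232997995 -73.79815322191291
```

View pics/w7.png

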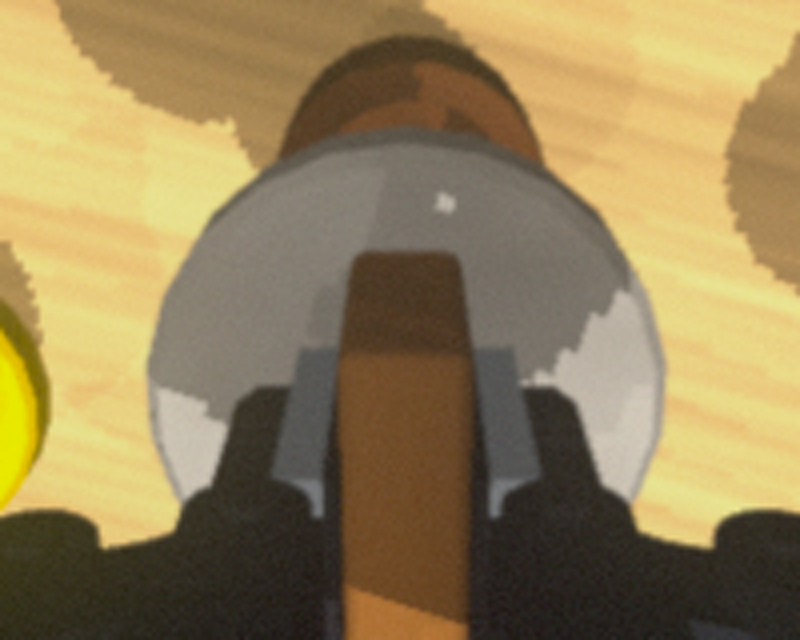

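View pics/s7.png

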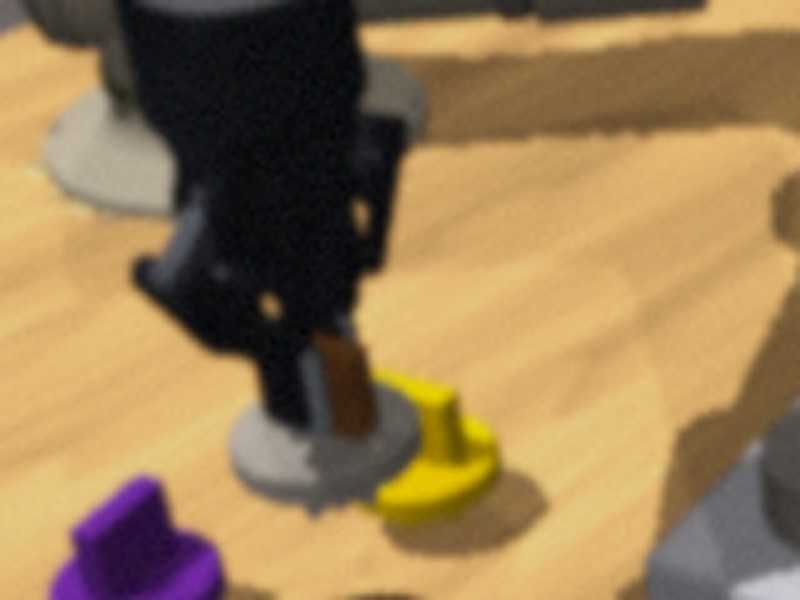

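```bash
python3 - <<'E'
from h import *
d=dict(np.load("w7.npz"));im=cv2.resize(d["pixels"][140:340,170:390],None,fx=3.6,fy=3.6,interpolation=cv2.INTER_CUBIC)
a=np.radians(16.2);ex=np.array([np.cos(a),np.sin(a),0]);ey=np.array([-np.sin(a),np.cos(a),0])
def dr(c0,z,pts,col):
    p=proj(d,[c0+ex*x+ey*y+[0,0,z] for x,y in pts]);p=((p-[170,140]+.5)*3.6-.5).astype(int)
    cv2.polylines(im,[p.reshape(-1,1,2)],True,col,1)
c=np.array([.4807,-.2980,0])
th=np.linspace(0,2*np.pi,80)
dr(c,.1426,[(.035*np.cos(t),.035*np.sin(t)) for t in th],(0,0,255))
dr(c,.1286,[(.035*np.cos(t),.035*np.sin(t)) for t in th],(255,0,0))
dr(c,.1786,[(.022,.007),(.022,-.007),(-.022,-.007),(-.022,.007)],(0,255,0))
cv2.imwrite("pics/ov7.png",im)
E
```

```text
(no output)
```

View pics/ov7.png

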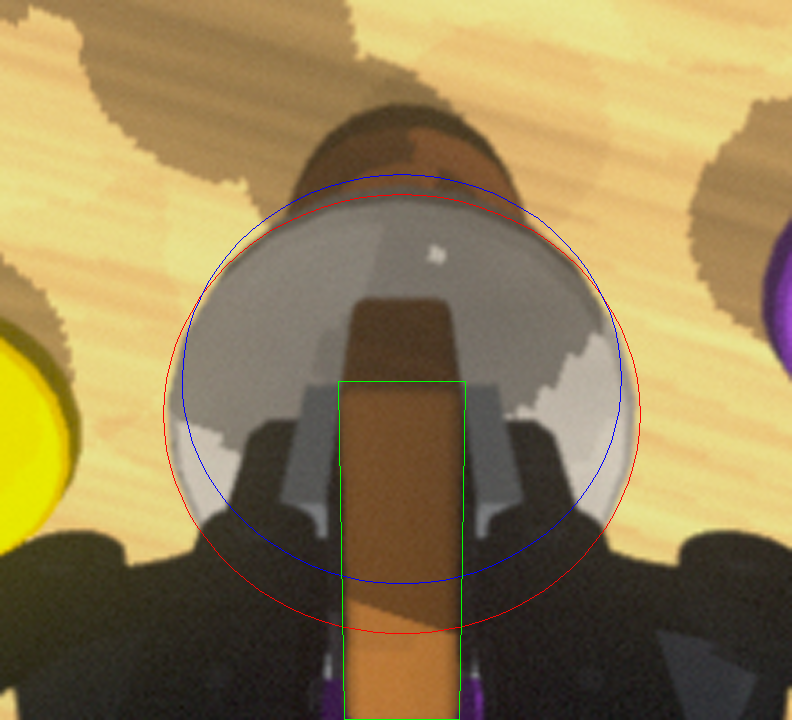

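```bash
python3 - <<'E'
from h import *
d=dict(np.load("w5.npz")); crop(d,65,0,100,85,7,"pics/w5m.png")
d=dict(np.load("t5.npz")); crop(d,285,188,40,42,14,"pics/t5m.png")
E
```

View pics/w5m.png

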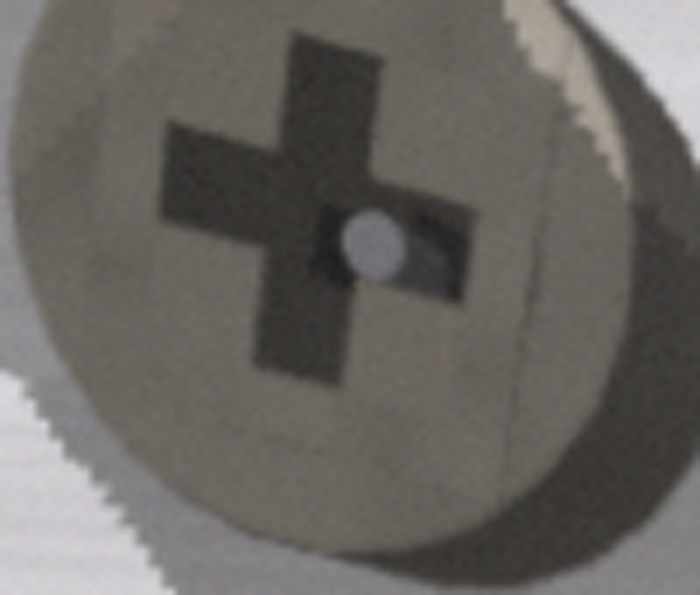

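View pics/t5m.png

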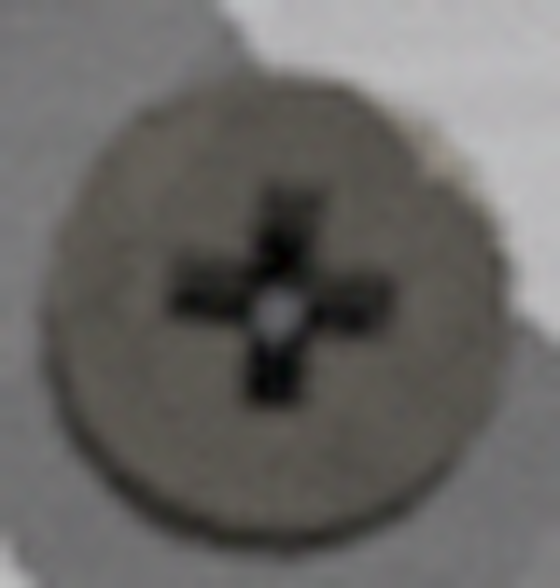

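```bash
python3 - <<'E'
from h import *
d=dict(np.load("w5.npz"))
P=lambda x,y,z: onz(d,65+(x+.5)/7-.5,0+(y+.5)/7-.5,z)
q=[P(*c,.078) for c in [(338,47),(298,376),(165,172),(468,255)]]
ang=lambda a,b:np.degrees(np.arctan2(*(b-a)[[1,0]]))
print(np.mean(q,0),ang(q[1],q[0]),ang(q[3],q[2]),np.linalg.norm(q[0]-q[1]),np.linalg.norm(q[2]-q[3]))
d=dict(np.load("t5.npz"))
P=lambda x,y,z: onz(d,285+(x+.5)/14-.5,188+(y+.5)/14-.5,z)
q=[P(*c,.078) for c in [(297,188),(272,403),(170,285),(395,310)]]
print(np.mean(q,0),ang(q[1],q[0]),ang(q[3],q[2]))
E
```

```text
[ 0.58490223 -0.1221589   0.078     ] -0.3056144862106845 90.06802470651468 0.03646838965353172 0.036428957345315
[ 0.58642064 -0.12181872  0.078     ] -2.27231034770247 88.60442471591386
```

Request:
jog_arm(dr=[[0, 0, 0], [0, 0, 0], [0, 0, 0], [0, 0, 0], [0, 0, 0], [0, 0, 0], [0, 0, 0], [0, 0, 0], [0, 0, 0], [0, 0, 0]], slide=[[-0.01, -0.011, 0], [-0.02, -0.021, 0], [-0.02, -0.022, 0], [-0.02, -0.022, 0], [-0.02, -0.022, 0], [-0.02, -0.022, 0], [-0.02, -0.02, 0], [-0.0093, -0.0096, 0], [0, 0, 0], [0, 0, 0]], gripper=[-1, -1, -1, -1, -1, -1, -1, -1, -1, -1])

```text
time_s: 12.7
position: [0.5856, -0.1229, 0.1578]
tool_rot: [[0.279, -0.96, -0.001], [-0.96, -0.279, -0.0], [-0.0, 0.001, -1.0]]
ft_force: [0.5, 0.4, -2.3]
grip_width: 0.0127
```

Request:
jog_arm(dr=[[0, 0, 0.03], [0, 0, 0.05], [0, 0, 0.06], [0, 0, 0.06], [0, 0, 0.05], [0, 0, 0.038], [0, 0, 0], [0, 0, 0], [0, 0, 0], [0, 0, 0]], slide=[[0, 0, 0], [0, 0, 0], [0, 0, 0], [0, 0, 0], [0, 0, 0], [0, 0, 0], [0, 0, 0], [0, 0, 0], [0, 0, 0], [0, 0, 0]], gripper=[-1, -1, -1, -1, -1, -1, -1, -1, -1, -1])

```text
time_s: 13.7
position: [0.5857, -0.123, 0.158]
tool_rot: [[-0.005, -1.0, -0.0], [-1.0, 0.005, -0.0], [0.0, 0.0, -1.0]]
ft_force: [-0.3, 0.1, -2.6]
grip_width: 0.0131
```

```bash
python3 - <<'E'
from h import *
s=observe();print(s["time_s"],s["position"],s["ft_force"],s["grip_width"],np.degrees(np.arctan2(s["tool_rot"][1,0],s["tool_rot"][0,0])))
d=viewer.get_image("scene"); np.savez("s8.npz",**d);crop(d,220,150,130,110,6,"pics/s8.png")
d=viewer.get_image("top"); np.savez("t8.npz",**d);crop(d,220,160,130,100,6,"pics/t8.png")
E
```

```text
13.7 [ 0.58573017 -0.12296901  0.15803592] [-0.29632368  0.07011182 -2.57112162] 0.013082525035369812 -90.28821698190953
```

View pics/s8.png

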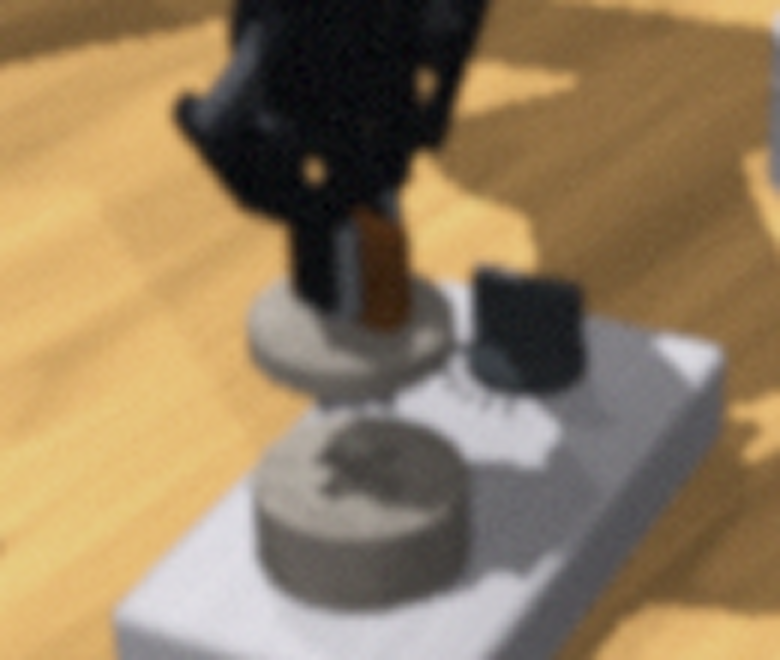

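The stone hangs level above the lower stone's mouth, with the stem visible at (355,405), and the dial is unchanged. I'm lowering it part-way.

Request:
jog_arm(dr=[[0, 0, 0], [0, 0, 0], [0, 0, 0], [0, 0, 0], [0, 0, 0], [0, 0, 0], [0, 0, 0], [0, 0, 0], [0, 0, 0], [0, 0, 0]], slide=[[-0.0004, 0, 0.006], [0, 0, 0.008], [0, 0, 0.006], [0, 0, 0.005], [0, 0, 0.004], [0, 0, 0.004], [0, 0, 0.003], [0, 0, 0.003], [0, 0, 0], [0, 0, 0]], gripper=[-1, -1, -1, -1, -1, -1, -1, -1, -1, -1])

```text
time_s: 14.8
position: [0.5859, -0.1224, 0.1191]
tool_rot: [[-0.005, -1.0, 0.0], [-1.0, 0.005, -0.0], [0.0, -0.0, -1.0]]
ft_force: [0.6, 0.3, -2.6]
grip_width: 0.0134
```

```bash
python3 - <<'E'
from h import *
s=observe();print(s["time_s"],s["position"],s["ft_force"],s["wrist_torque"],s["grip_width"],np.degrees(np.arctan2(s["tool_rot"][1,0],s["tool_rot"][0,0])))
d=viewer.get_image("scene"); crop(d,220,150,130,110,6,"pics/s9.png")
E
```

```text
14.8 [ 0.58585552 -0.12239834  0.11913676] [ 0.61195928  0.28169494 -2.64566904] [-0.02613602 -0.03881064  0.00901838] 0.013393056618367264 -90.29781414739789
```

View pics/s9.png

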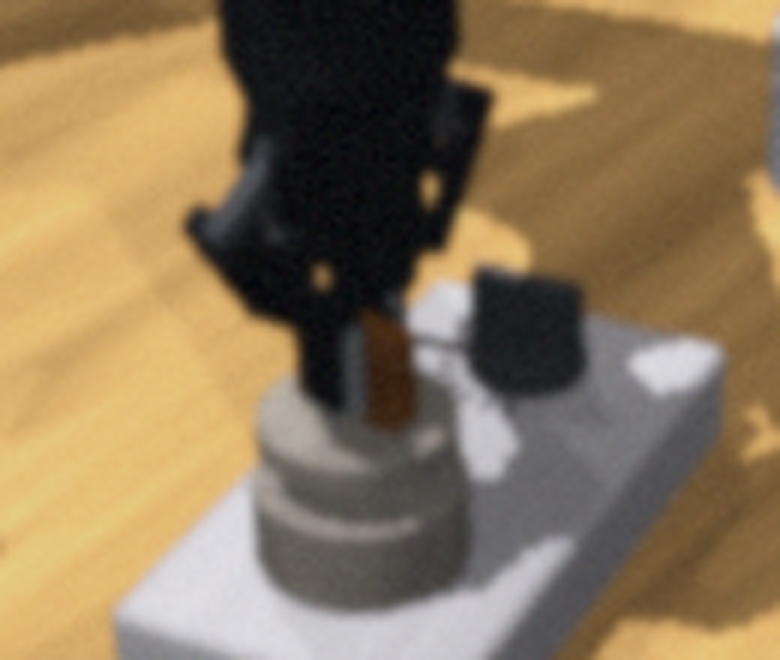

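There is no contact force (-2.6 N is the stone's own weight), and the stem is about 12 mm into the mouth. I'm pressing on against the pin.

Request:
jog_arm(dr=[[0, 0, 0], [0, 0, 0], [0, 0, 0], [0, 0, 0], [0, 0, 0], [0, 0, 0], [0, 0, 0], [0, 0, 0], [0, 0, 0], [0, 0, 0]], slide=[[0, 0, 0.001], [0, 0, 0.001], [0, 0, 0.002], [0, 0, 0.002], [0, 0, 0.002], [0, 0, 0.002], [0, 0, 0.001], [0, 0, 0.001], [0, 0, 0], [0, 0, 0]], gripper=[-1, -1, -1, -1, -1, -1, -1, -1, -1, -1], force=80)

```text
time_s: 15.85
position: [0.586, -0.1224, 0.1074]
tool_rot: [[-0.005, -1.0, 0.001], [-1.0, 0.005, -0.0], [0.0, -0.001, -1.0]]
ft_force: [-1.2, 1.0, 6.0]
grip_width: 0.0129
```

```bash
python3 - <<'E'
from h import *
s=observe();print(s["time_s"],s["position"],s["ft_force"],s["wrist_torque"],s["grip_width"],s["tool_rot"][:,2])
d=viewer.get_image("scene"); crop(d,220,150,130,110,6,"pics/s10.png")
E
```

```text
15.85 [ 0.58599729 -0.12241807  0.10740201] [-1.1504938   0.96103795  6.03692426] [ 0.15466904  0.32956217 -0.0156097 ] 0.01286823848694067 [ 7.50625398e-04 -2.70204349e-04 -9.99999682e-01]
```

View pics/s10.png

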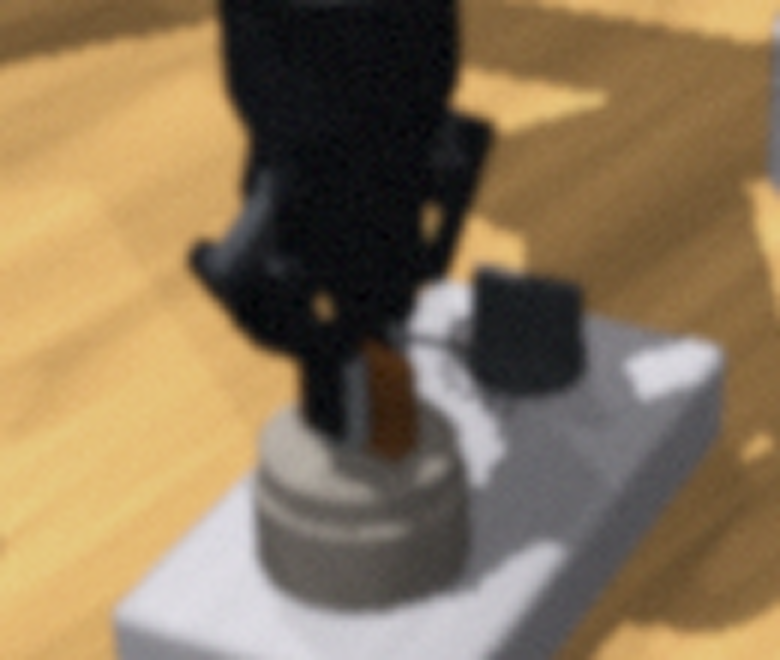

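Request:
jog_arm(dr=[[0, 0, 0], [0, 0, 0], [0, 0, 0], [0, 0, 0], [0, 0, 0], [0, 0, 0], [0, 0, 0], [0, 0, 0], [0, 0, 0], [0, 0, 0]], slide=[[0, 0, 0.0005], [0, 0, 0.0005], [0, 0, 0.0005], [0, 0, 0.0005], [0, 0, 0], [0, 0, 0], [0, 0, 0], [0, 0, 0], [0, 0, 0], [0, 0, 0]], gripper=[-1, -1, -1, -1, -1, -1, -1, -1, -1, -1])

```text
time_s: 16.9
position: [0.586, -0.1224, 0.1066]
tool_rot: [[-0.005, -1.0, 0.002], [-1.0, 0.005, -0.001], [0.001, -0.002, -1.0]]
ft_force: [-4.8, 1.0, 14.2]
grip_width: 0.013
```

```bash
python3 - <<'E'
from h import *
s=observe();print(s["time_s"],s["position"],s["ft_force"],s["wrist_torque"],s["grip_width"],s["tool_rot"][:,2])
d=viewer.get_image("scene"); crop(d,220,160,130,100,6,"pics/s11.png")
M=np.array([.5850,-.1225]);
print("expect disc-top edge / seam px (nearest camera):")
t=viewer.get_image("top"); crop(t,215,165,130,95,6,"pics/t11.png")
w=viewer.get_image("wrist"); cv2.imwrite("pics/w11.png",w["pixels"])
E
```

```text
16.9 [ 0.58599157 -0.12244129  0.10662633] [-4.82246391  1.04846623 14.19419435] [0.30698851 0.90447248 0.02738655] 0.012999516353145873 [ 1.56367445e-03 -7.68214593e-04 -9.99998482e-01]
expect disc-top edge / seam px (nearest camera):
```

View pics/s11.png

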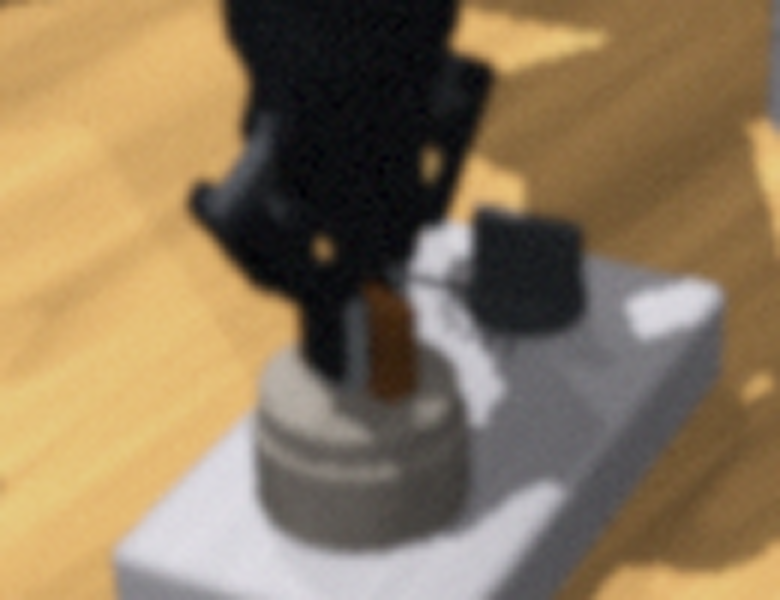

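View pics/t11.png

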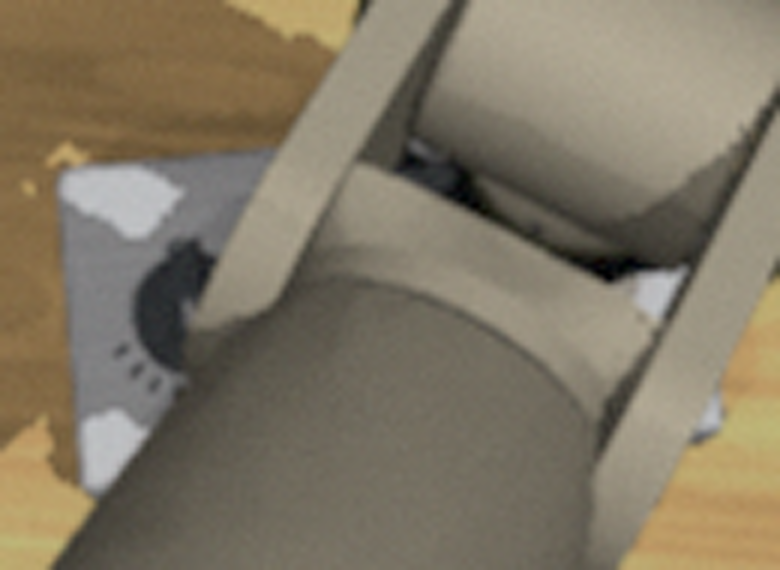

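View pics/w11.png

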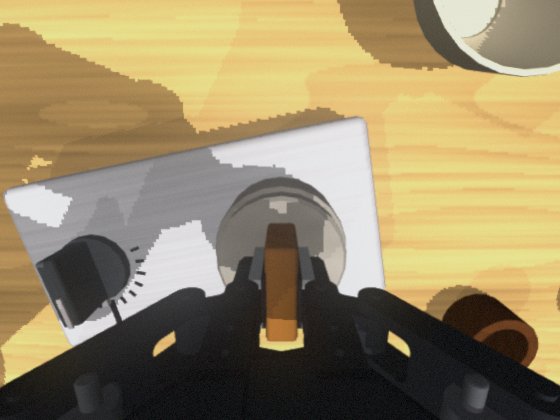

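Request:
jog_arm(dr=[[0, 0, 0], [0, 0, 0], [0, 0, 0], [0, 0, 0], [0, 0, 0], [0, 0, 0], [0, 0, 0], [0, 0, 0], [0, 0, 0], [0, 0, 0]], slide=[[0, 0.0005, 0], [0, 0, 0.0005], [0, 0, 0], [0, 0, 0], [0, 0, 0], [0, 0, 0], [0, 0, 0], [0, 0, 0], [0, 0, 0], [0, 0, 0]], gripper=[-1, -1, -1, -1, -1, -1, -1, -1, -1, -1])

```text
time_s: 18.05
position: [0.586, -0.1225, 0.1066]
tool_rot: [[-0.005, -1.0, 0.003], [-1.0, 0.005, -0.001], [0.001, -0.003, -1.0]]
ft_force: [-2.9, 2.2, 18.2]
grip_width: 0.0128
```

```bash
python3 - <<'E'
from h import *
s=observe();print(s["time_s"],s["position"],s["ft_force"],s["wrist_torque"],s["grip_width"],s["tool_rot"][:,2])
d=viewer.get_image("wrist"); crop(d,180,160,200,160,4,"pics/w12.png"); crop(d,20,220,140,110,5,"pics/w12d.png")
E
```

```text
18.05 [ 0.58599971 -0.12245732  0.1066331 ] [-2.87853313  2.17668427 18.1898074 ] [ 0.45688615  0.79062661 -0.01972592] 0.012824588853365007 [ 0.00314887 -0.00107731 -0.99999446]
```

View pics/w12.png

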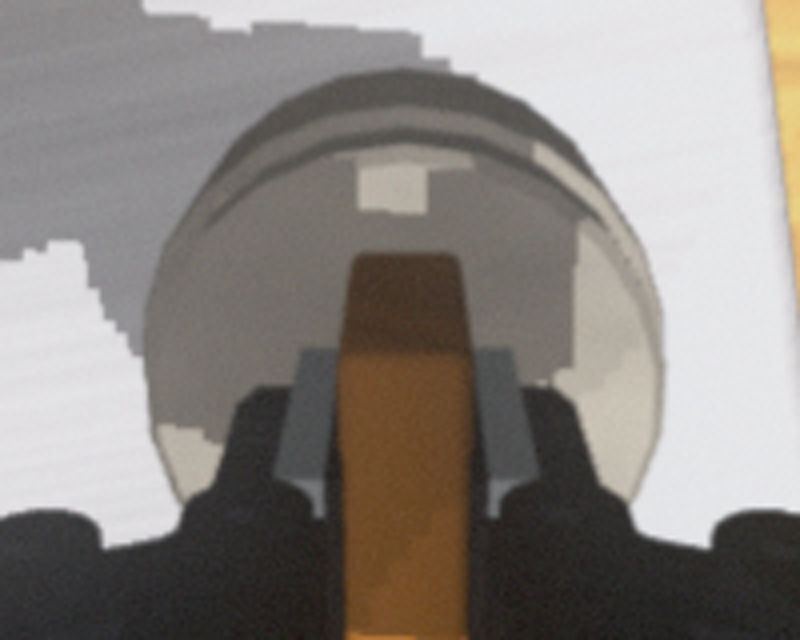

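View pics/w12d.png

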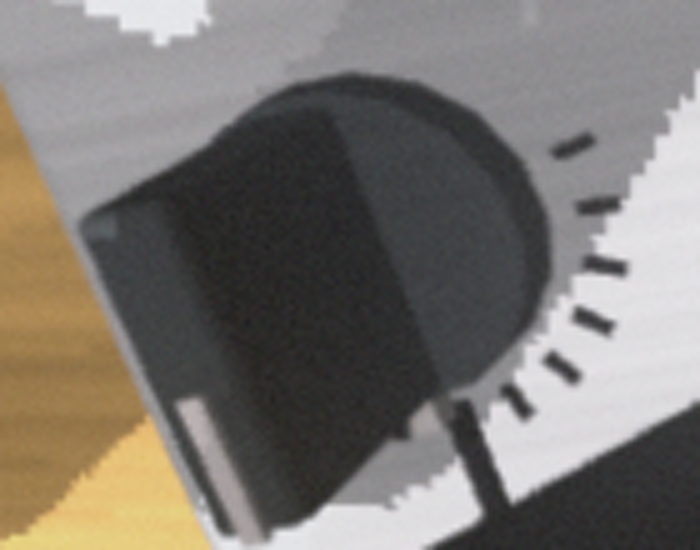

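The height stayed at 0.1066 m while the push rose by 4 N, so the stone has bottomed out. In the picture the bar end is still at (405,352), the same as when lifted, so it hasn't slipped. The dial's nib at (425,415) meets the long mark at (480,455). I'm handing in.

```bash
python3 - <<'E'
from h import *
print(env.close_job()); s=observe(); print(s["time_s"],s["position"],s["ft_force"],s["grip_width"])
E
```

```text
the job is handed in; nothing more can be done
None
the job is handed in; nothing more can be done
```

I turned the dial to the long mark, then took the grey wooden-grip stone from its stand and meshed it in the lower stone. I handed in at about 18 s of the 58 s allowed, still gripping it and pressing it flat. No verdict was reported.

- **Dial:** I turned it 0.642 rad clockwise. After release, the wrist picture showed the pointer line running straight into the long mark, and the last picture before hand-in still had the nib at the mark.
- **Stone home:** The tool stopped at 0.1066 m, the height predicted for the stone being home. A further 0.5 mm push raised the upward force from 14 N to 18 N without any movement. That is well above the 9.4 N spring force, so the stone is resting on the lower stone and not only on the pin.
- **Grip:** The finger opening was 12.8 mm on the 14 mm bar, with the grip set to 80 N. The bar sits in the same place between the fingers as when I lifted it, so it has not slipped.
- **Small disagreements:** The mouth estimates from the different views differed by up to about 1.5 mm, and a side force of about 3 N remains. Both should be within the 2 mm play.
- **Not checked at the end:** I did not measure the caddy, bowl, whisk and scoop again, but the arm did not go near any of them. The top view was blocked by the arm after insertion, so I checked centring only from the tool position and the wrist and scene views.

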